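Empty the blade scoop through the sharps bin's spring flap

TASK

Get rid of the three spent blades: pick up the scoop by its blue handle without spilling, press the sharps bin's white spring flap open with the scoop's lip (gently, and keep the gripper itself off the bin), and tip all three blades through into the bin. Then draw the scoop out so that the flap springs shut, and stand the empty scoop upright on its black rubber pad again and let go of it. Leave the bobbin of thread, the loupe and the label pad where they are.

Things in the scene. Friction and masses are not known exactly. Their poses are not given: they have to be found in the camera images.
- scoop: Aluminium scoop, 0.1 to 0.17 kg, level on the pad. Origin: centre of the pan's underside; x forward over the pouring lip, z up. Pan x -34 to +45 mm, y +-27 mm, 3 mm sheet; floor flat to x = 18 mm, then ramping up 15 deg to the lip (tip at x = 45, its lower edge 7 mm up). Side walls 25 mm, back wall (x = -34) 42 mm high. Polished: blades slide on it at slopes over 11 to 17 deg.
- scoop_grip (a point): Middle of the scoop's blue handle, 68 mm behind (-x) and 47 mm above the scoop's origin; axes as the scoop's. The handle is an upright paddle, level, 12 mm thick (along y), 22 mm high, from x = -34 to -113 mm of the scoop. Pinched across its thickness it can be taken at any pitch, also leaning back 30 deg (fingers pointing forward and down); the gripper upright then means the scoop tipped 30 deg.
- bin: Sharps bin, fixed: yellow hollow body 130 x 116 mm, red lid, top 114 mm up. Origin: centre of the underside; z up, x away from the robot. The port in the lid spans x and y -42 to +42 mm and is closed by the spring flap. Splash guards round it: sides (y +-42 to 46 mm) up to 132 mm, far side (+x) up to 142 mm; none on the near side, where the scoop comes in. Walls and flap are slippery too.
- port (a point): Middle of the port's near (-x) edge, on the flap's hinge line, level with the top of the shut flap (112 mm above the table). Axes as the bin's: the shut flap reaches 80 mm from here along +x and 40 mm to each side.
- flap (a joint): White flap 80 x 80 x 4 mm, hinged along the port's near (-x) edge; its far edge swings down into the bin. 0 = shut, level, against its stop; positive = open, rad; ends at 1.2. Spring-shut: 0.054 N m at 0, +0.06 N m per rad (45 mm from the hinge 1.2 N starts it, 2.5 N holds it at 0.8). The blades alone do not open it; held at 0.6 rad or more it lets them slide off through the gap at its far edge.
- pad: Black rubber pad 200 x 120 x 3 mm, fixed on the table, the scoop's place. Origin: centre of the underside; x along its length.
- blade_0_center (a point): Centre of the spent scalpel blade in the orange plastic guard, 26 x 11 x 7 mm with a 8 mm long steel tang at its +x end, 12 g, lying in the scoop's pan.
- blade_1_center (a point): Centre of the spent scalpel blade in the red plastic guard, 26 x 11 x 7 mm with a 8 mm long steel tang at its +x end, 12 g, lying in the scoop's pan.
- blade_2_center (a point): Centre of the spent scalpel blade in the green plastic guard, 26 x 11 x 7 mm with a 8 mm long steel tang at its +x end, 12 g, lying in the scoop's pan.
- linen_thread: Bystander: wooden bobbin of linen thread, 33 mm across, 42 mm high. Origin: centre of the underside.
- loupe: Bystander: black eyepiece loupe, 40 mm across, 28 mm high. Origin: centre of the underside.
- label_pad: Bystander: pad of white labels, 50 x 76 x 14 mm. Origin: centre of the underside.
Mind the look-alikes: they are no part of the job. Several things have the shape of the scoop; the one meant has the colours described above.

How it is judged:
On the way, in this order (a step that is already met when the one before it is completed fails the run):
1. the scoop is lifted clear of its pad with all three blades in it (height (world z) of scoop above 0.04 m and x of blade_0_center in the frame of scoop between -0.035 and 0.045 m and y of blade_0_center in the frame of scoop between -0.027 and 0.027 m and z of blade_0_center in the frame of scoop between 0 and 0.03 m and x of blade_1_center in the frame of scoop between -0.035 and 0.045 m and y of blade_1_center in the frame of scoop between -0.027 and 0.027 m and z of blade_1_center in the frame of scoop between 0 and 0.03 m and x of blade_2_center in the frame of scoop between -0.035 and 0.045 m and y of blade_2_center in the frame of scoop between -0.027 and 0.027 m and z of blade_2_center in the frame of scoop between 0 and 0.03 m), for 0.2 s.
2. the scoop presses the flap open (beyond 0.2 rad) (value of joint flap above 0.2 rad and contact force between scoop and bin above 0.3 N), for 0.05 s.
3. all three blades are inside the bin, below the flap's shut position (x of blade_0_center in the frame of bin between -0.064 and 0.064 m and y of blade_0_center in the frame of bin between -0.057 and 0.057 m and z of blade_0_center in the frame of bin between 0 and 0.09 m and x of blade_1_center in the frame of bin between -0.064 and 0.064 m and y of blade_1_center in the frame of bin between -0.057 and 0.057 m and z of blade_1_center in the frame of bin between 0 and 0.09 m and x of blade_2_center in the frame of bin between -0.064 and 0.064 m and y of blade_2_center in the frame of bin between -0.057 and 0.057 m and z of blade_2_center in the frame of bin between 0 and 0.09 m), for 0.2 s.
At the end, for the whole second after the job is handed in: All three blades lie inside the bin, under 90 mm above its underside; the flap is shut (under 0.08 rad); the scoop stands on the pad, upright to 0.1 rad, its pan's centre within 90 mm along and 55 mm across of the pad's centre, released and at rest (all of step 3 and value of joint flap below 0.08 rad and x of scoop in the frame of pad between -0.09 and 0.09 m and y of scoop in the frame of pad between -0.055 and 0.055 m and height (world z) of scoop below 0.008 m and angle between scoop's own z axis and vertical below 0.1 rad and contact force between scoop and pad above 0.2 N and linear speed of scoop below 0.02 m/s); the robot touches nothing.
It fails at once if the gripper or arm touches the bin or its flap (contact force between any of the fingers, the arm and bin above 1 N).
It fails at once if the scoop is forced against the bin with more than 20 N (contact force between scoop and bin above 20 N).
It fails at once if a bystander (bobbin, loupe or label pad) is moved more than 20 mm (distance of any of linen_thread, loupe, label_pad from where it was at the start of the episode above 0.02 m).
It also fails if it takes over 61 s, if anything falls off the work surface, if the arm or the gripper's body presses on something with over 40 N, if the wrist force passes 120 N, or if a joint passes its speed limit or range.

ROBOT

A 6-joint arm with a two-finger parallel gripper is mounted at the origin on a cart in front of the work surface, level with it; the furniture and walls round the work are solid. World frame = base frame: x ahead of the robot, y to its left, z up, the work surface at z = 0. Lengths are in m, angles in rad, forces in N, time in s.
With the tool pointing down it reaches from about 0.35 to 0.975 m from the base axis. Payload 4.9 kg.
Tool frame: the origin (TCP) lies midway between the tips of the shut fingers; the grasp point (between the pads) lies 19 mm behind it; z points along the fingers, y is the line along which they close (so a half turn about z gives the same grasp; the last joint's range is limited). The gripper opens to 85 mm and grips with 20 to 120 N. Pads are 22 mm wide; open, the fingers measure 114 mm over their backs; the gripper's body (76 mm by 85 mm) begins 54 mm behind the grasp point. The pads swing forward as they close: fully open they stand 13 mm farther back than shut.
Start: joints at [1.085, 0.053, 1.613, -0, 1.476, -0.119], TCP at [0.224, 0.583, 0.231] pointing down, gripper open.
Joint ranges: [-3.01, 3.01], [-1.01, 2.22], [0.06, 2.58], [-1.02, 4.17], [0.09, 2.62], [-3.14, 3.14]. Speed limits (rad/s): [2.57, 2.57, 3.14, 3.14, 3.14, 3.14].

INTERFACE

Orientations are given as a rotation vector (axis times angle).
In Python, from station import ctrl gives the robot as it stands. The module is installed in compiled form; this text tells all that it offers.
- The arm moves only by the shell command python3 -m handwheel 'ROWS' [OPENING] [FORCE]. ROWS is JSON, a list of rows, each a list of 2 entries, a list of its own where there are three numbers: the shift along the tool's x, y, z in cm, then the turn, a rotation vector about the tool's x, y, z in rad. In form: [[[tx, ty, tz], [ax, ay, az]], ...]. A call has 1 to 5 rows; each row is the pose to reach, as a shift and turn from the pose commanded when the call began, along the tool's axes at that moment; what a row does not reach only later rows make up. A row lasts 1/8 s, in which the tool goes at most 62.5 mm and 10.7 degrees, less where a joint would pass 70% of its speed; a pose out of reach is approached as far as the arm can. A call with a gripper value outside its range is refused whole. OPENING is the gripper's target within -1 to 1 (shut at 1, half-way at 0, fully open at -1), set as the call begins (- or left out, the last holds). The fingers move at their own pace and stop on an object; FORCE is the grip in N (left out, the last holds). Time passes only in rows, so rows that repeat a pose let the fingers close. It gives the time, the measured TCP pose, the force, the opening and the grip force at its end, in the units of the state.
- ctrl.get_obs(): the state, without advancing time (a new reading comes with each control period).
- ctrl.get_image(name): name is "side" or "top"; returns the picture (480x640x3 uint8, blue, green, red); there is no depth.
- ctrl.calibration(name): a dict with "fx", "fy", "cx", "cy" (pixels), "R" (3x3) and "t" (3): a world point X has camera coordinates R X + t. Camera axes: x right, y down, z forward; pixel columns grow to the right and rows downward; lengths in m; the calibration is good to about 2 mm. A picture is of the moment at which its call begins. calibration takes no time and is no camera call.
- ctrl.finish_job(): hands the job in; it is judged then, once.
Trained networks look in the newest picture that a camera, given by its name, has taken for a name from the list of things; names that differ only in an ending like _2 or _b are one class to them, and where a whole thing is asked for, a point or a joint stands for the part that bears it (a point fixed in the world has none). Each returns a list of dicts, best first, with "score" (0 to 1); they miss things now and then, are a little off and sometimes report something else, mostly with a low value. They report only what shows in the picture. A call takes as long as a camera call. They do not tell look-alikes from the thing itself.
- ctrl.look_for(camera, query): "position" ([column, row] in pixels, amid what is visible of it).
- ctrl.landmark_of(camera, query): "position" ([column, row] in pixels: a listed point, or the origin of a listed thing).
The state is a dict: "t": time; "q": joint angles; "dq": joint speeds; "effort": joint torques, N m; "tool_pos": TCP position; "tool_rot": TCP orientation; "contact_force": force on the tool from outside, world axes, zero at the start; "wrist_torque": the same for the moment, N m; "opening": finger opening in m; "grip_force": force on a finger pad.
Only numpy, scipy, OpenCV 4.12 (cv2) and the standard library are available. Lean on these libraries where they do the work, as an engineer would, in place of code of your own. Each camera call takes 0.05 s, during which the arm holds its last target. There are 200 camera calls.

## Working session

There is one attempt and no reset: what is moved stays moved. The work goes in short steps, Python scripts to look and compute and a shell command to move; the robot and the scene stay as the last step left them, time stands still between calls to the robot, and variables do not carry over. Pictures are saved under pics/ and viewed, at most 13 in all, crops included, and the job is handed in when it is done.

```bash
mkdir -p pics
python3 - <<'E'
from station import ctrl
import cv2, numpy as np
o=ctrl.get_obs(); print({k:np.round(v,3).tolist() for k,v in o.items()})
for n in("side","top"):
    cv2.imwrite(f"pics/{n}0.png",ctrl.get_image(n)); c=ctrl.calibration(n); print(n,{k:np.round(v,3).tolist() for k,v in c.items()})
    for q in["scoop","scoop_grip","bin","port","pad","blade_0_center","blade_1_center","blade_2_center","linen_thread","loupe","label_pad"]:
        print(q,[(np.round(d["position"]).tolist(),round(d["score"],2)) for d in ctrl.landmark_of(n,q)[:4]])
E
```

```text
{'t': 0.0, 'q': [1.085, 0.053, 1.614, -0.0, 1.476, -0.119], 'dq': [0.0, 0.001, 0.002, 0.0, 0.001, 0.001], 'effort': [0.001, -39.369, -37.018, -0.0, 0.007, 0.0], 'tool_pos': [0.224, 0.583, 0.23], 'tool_rot': [-0.573, -3.088, 0.003], 'contact_force': [-0.183, 0.223, 0.761], 'wrist_torque': [0.049, 0.029, -0.025], 'grip_force': 0.0, 'opening': 0.085}
side {'fx': 589.919, 'fy': 589.919, 'cx': 312.957, 'cy': 246.529, 'R': [[0.999, 0.029, 0.015], [0.029, -0.551, -0.834], [-0.016, 0.834, -0.552]], 't': [-0.573, 0.024, 1.542]}
scoop [([384.0, 232.0], 0.69), ([255.0, 264.0], 0.59)]
scoop_grip [([378.0, 205.0], 0.94), ([258.0, 235.0], 0.7), ([280.0, 288.0], 0.69)]
bin [([313.0, 229.0], 0.85)]
port [([299.0, 193.0], 0.62)]
pad [([303.0, 309.0], 0.93)]
blade_0_center []
blade_1_center []
blade_2_center [([304.0, 298.0], 0.5)]
linen_thread [([384.0, 256.0], 0.77), ([306.0, 300.0], 0.28)]
loupe []
label_pad [([243.0, 196.0], 0.72)]
top {'fx': 522.937, 'fy': 522.937, 'cx': 319.815, 'cy': 242.15, 'R': [[0.026, -1.0, -0.006], [-0.993, -0.025, -0.115], [0.115, 0.009, -0.993]], 't': [-0.058, 0.581, 1.388]}
scoop [([305.0, 301.0], 0.91), ([253.0, 176.0], 0.89), ([372.0, 253.0], 0.8)]
scoop_grip [([283.0, 297.0], 0.94), ([366.0, 275.0], 0.77), ([226.0, 176.0], 0.72), ([370.0, 250.0], 0.18)]
bin [([243.0, 248.0], 0.7), ([290.0, 179.0], 0.2)]
port [([237.0, 255.0], 0.91)]
pad [([371.0, 256.0], 0.66)]
blade_0_center [([375.0, 257.0], 0.4), ([288.0, 178.0], 0.35)]
blade_1_center [([367.0, 261.0], 0.44)]
blade_2_center [([365.0, 255.0], 0.4)]
linen_thread [([288.0, 176.0], 0.63)]
loupe [([453.0, 242.0], 0.72)]
label_pad [([175.0, 325.0], 0.64)]
```

View pics/side0.png

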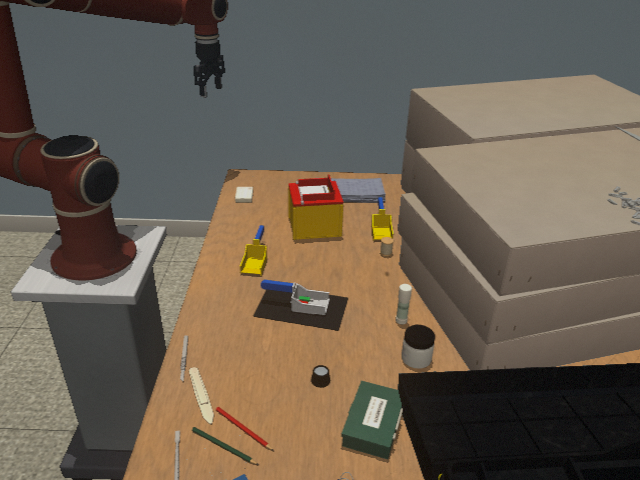

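View pics/top0.png

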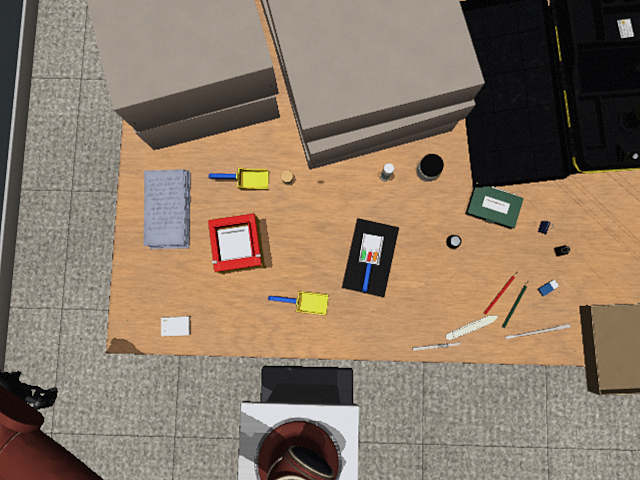

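The candidates for the scoop are the aluminium one with blades on the black pad (top 371,250; side 310,301), a yellow one (top 253,180; side 382,228) and another yellow one (top 312,302; side 254,260). The description fits the aluminium one on the pad. The bin is at top (235,243), the bobbin at (288,177), the loupe at (454,241) and the label pad at (175,326).

```bash
cat > h.py <<'E'
import numpy as np, cv2
from station import ctrl
C={n:ctrl.calibration(n) for n in("side","top")}
def ray(n,p):
    c=C[n];R=np.array(c["R"]);t=np.array(c["t"])
    d=R.T@np.array([(p[0]-c["cx"])/c["fx"],(p[1]-c["cy"])/c["fy"],1]);return -R.T@t,d
def onz(n,p,z):
    o,d=ray(n,p);return o+d*(z-o[2])/d[2]
def proj(n,X):
    c=C[n];x=np.array(c["R"])@X+np.array(c["t"]);return [c["fx"]*x[0]/x[2]+c["cx"],c["fy"]*x[1]/x[2]+c["cy"]]
E
python3 - <<'E'
from h import *
t=cv2.imread("pics/top0.png");s=cv2.imread("pics/side0.png")
a=cv2.resize(t[210:305,325:415],None,fx=6,fy=6,interpolation=2)[:570]; cv2.imwrite("pics/ct.png",a)
b=cv2.resize(t[205:280,200:270],None,fx=5,fy=5,interpolation=2); d=cv2.resize(s[170:245,280:350],None,fx=5,fy=5,interpolation=2)
cv2.imwrite("pics/cb.png",np.hstack([b,d]))
# pad via dark threshold
g=t[205:305,330:410].max(2)<40
p=cv2.findNonZero(g.astype(np.uint8)).reshape(-1,2)+[330,205]
r=cv2.boxPoints(cv2.minAreaRect(p.astype(np.float32))); print("pad",[onz("top",q,.003).round(3) for q in r])
# blue handle
hsv=cv2.cvtColor(t,cv2.COLOR_BGR2HSV)[225:300,350:400]
m=((hsv[...,0]>100)&(hsv[...,0]<130)&(hsv[...,1]>120)&(hsv[...,2]>50)).astype(np.uint8)
p=cv2.findNonZero(m).reshape(-1,2)+[350,225]; r=cv2.minAreaRect(p.astype(np.float32)); print("handle",r,[onz("top",q,.058).round(4) for q in cv2.boxPoints(r)], onz("top",r[0],.055))
hs=cv2.cvtColor(s,cv2.COLOR_BGR2HSV)[270:305,255:300]
m=((hs[...,0]>100)&(hs[...,0]<130)&(hs[...,1]>120)&(hs[...,2]>50)).astype(np.uint8)
p=cv2.findNonZero(m).reshape(-1,2)+[255,270]; r=cv2.minAreaRect(p.astype(np.float32)); print("handle side",r,onz("side",r[0],.047+.003))
print("port",onz("top",(237,255),.112),onz("side",(299,193),.112))
print("bystanders",[ (n,onz("top",q,z).round(3)) for n,q,z in(("thread",(288,177),.042),("loupe",(454,241),.028),("label",(175,326),.014))])
E
```

```text
pad [array([ 0.463, -0.107,  0.003]), array([ 0.656, -0.145,  0.003]), array([ 0.633, -0.261,  0.003]), array([ 0.441, -0.221,  0.003])]
handle ((366.47296142578125, 277.16217041015625), (5.260767459869385, 28.76982307434082), 9.462322235107422) [array([ 0.4529, -0.1565,  0.058 ]), array([ 0.5283, -0.1678,  0.058 ]), array([ 0.5264, -0.1816,  0.058 ]), array([ 0.451 , -0.1702,  0.058 ])] [ 0.48966126 -0.16922309  0.055     ]
handle side ((276.37451171875, 285.4618835449219), (30.610273361206055, 8.924403190612793), 7.431407928466797) [ 0.49248383 -0.16976409  0.05      ]
port [0.53498229 0.16784559 0.112     ] [0.52830815 0.16690471 0.112     ]
bystanders [('thread', array([0.759, 0.049, 0.042])), ('loupe', array([ 0.596, -0.408,  0.028])), ('label', array([0.346, 0.344, 0.014]))]
```

View pics/ct.png

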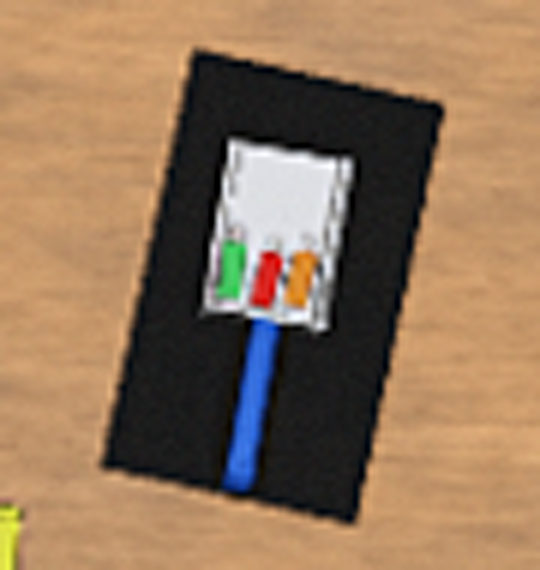

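View pics/cb.png

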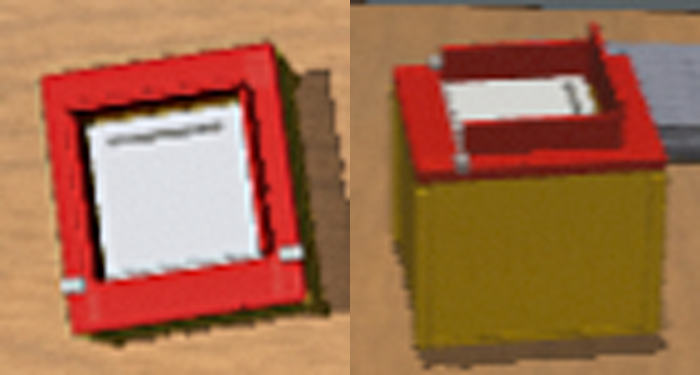

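The top crop confirms the choice: an aluminium pan with green, red and orange blades at (365,255), (370,257) and (375,256), and a blue handle pointing toward the robot. The bin crop shows white hinge pins at top px (214,262) and (258,255), with the flap hinged on the near side.

```bash
cat >> h.py <<'E'
from scipy.spatial.transform import Rotation as Ro
LEAN=np.radians(30)
def tcp(grip,yaw,pitch):
    "TCP pose for scoop_grip point at grip, scoop yaw and nose-down pitch"
    S=Ro.from_euler("ZY",[yaw,pitch])
    z=S.apply([np.sin(LEAN),0,-np.cos(LEAN)]); y=S.apply([0,1,0]); x=np.cross(y,z)
    return np.array(grip)+.019*z, Ro.from_matrix(np.c_[x,y,z])
def delta(p,R,p0=None,R0=None):
    if p0 is None:
        o=ctrl.get_obs(); p0=o["tool_pos"];R0=Ro.from_rotvec(o["tool_rot"])
    return (R0.inv().apply(np.array(p)-p0)*100).round(2).tolist(),(R0.inv()*R).as_rotvec().round(3).tolist()
E
python3 - <<'E'
from h import *
for n,o,cs in(("top",(200,205),[(43,75),(272,43),(302,300),(75,332)]),("side",(280,170),[(43,67),(282,55),(315,155),(62,173)])):
    P=np.array([onz(n,np.array(o)+np.array(c)/5,.114) for c in cs]);print(n,P.round(4).tolist(),P.mean(0).round(4))
L=[onz("top",np.array((200,205))+np.array(c)/5,.115) for c in((72,285),(291,252))]
print("pins top",np.round(L,4),np.mean(L,0)); v=L[0]-L[1];print("yaw",np.arctan2(-v[0],v[1]))
L=[onz("side",np.array((280,170))+np.array(c)/5,.115) for c in((86,62),(111,163))]
print("pins side",np.round(L,4),np.mean(L,0)); v=L[0]-L[1];print("yaw",np.arctan2(-v[0],v[1]))
F=[onz("top",np.array((200,205))+np.array(c)/5,.112) for c in((105,280),(260,258),(240,100),(88,122))];print("flap",np.round(F,4))
print("grip",onz("top",(366,275),.05),onz("side",(280,288),.05))
f=[onz("top",np.array((325,210))+np.array(c)/6,.028) for c in((232,140),(352,158))];print("pan front",np.round(f,4))
for h in(.08,0):
  print(delta(*[*tcp(np.array([.498,-.1705,.05])+h*np.array([-.5*np.cos(.146),.5*np.sin(.146),.866]),-.146,0)]))
E
```

```text
top [[0.6235, 0.2448, 0.114], [0.6432, 0.1273, 0.114], [0.5107, 0.1066, 0.114], [0.4914, 0.2218, 0.114]] [0.5672 0.1751 0.114 ]
side [[0.4967, 0.2179, 0.114], [0.6306, 0.2405, 0.114], [0.6478, 0.1252, 0.114], [0.5143, 0.0982, 0.114]] [0.5723 0.1705 0.114 ]
pins top [[0.5153 0.2243 0.115 ]
 [0.5351 0.1131 0.115 ]] [0.52519957 0.16868652 0.115     ]
yaw 0.1757765469352365
pins side [[0.5205 0.2235 0.115 ]
 [0.5396 0.1086 0.115 ]] [0.53005013 0.16602523 0.115     ]
yaw 0.16501408053693098
flap [[0.5185 0.2081 0.112 ]
 [0.5319 0.1292 0.112 ]
 [0.6133 0.1429 0.112 ]
 [0.5999 0.2208 0.112 ]]
grip [ 0.49563959 -0.16828087  0.05      ] [ 0.50157796 -0.17894614  0.05      ]
pan front [[ 0.6105 -0.1619  0.028 ]
 [ 0.6036 -0.2166  0.028 ]]
([-49.63, -61.22, 12.85], [-0.058, -0.521, -0.216])
([-53.53, -60.35, 19.78], [-0.058, -0.521, -0.216])
```

```bash
python3 -m handwheel '[[[-4,-5,0],[0,0,0]],[[-8,-10,0],[0,0,0]],[[-12,-15,0],[0,0,0]],[[-16,-20,0],[0,0,0]],[[-18,-22,0],[0,0,0]]]' -1 60
python3 -m handwheel '[[[-4,-5,0],[0,0,0]],[[-8,-10,0],[0,0,0]],[[-12,-15,0],[0,0,0]],[[-16,-20,0],[0,0,0]],[[-18,-22,0],[0,0,0]]]'
python3 -c "
from h import *
for h in(.09,0): print(delta(*tcp(np.array([.4965,-.171,.05])+h*np.array([-.5*np.cos(.146),.5*np.sin(.146),.866]),-.146,0)))"
```

```text
t: 1.82
tool_pos: [0.3137, 0.3113, 0.2315]
tool_rot: [0.575, 3.088, 0.001]
contact_force: [0.6, 0.4, -0.0]
opening: 0.0855
grip_force: 0.0
t: 2.45
tool_pos: [0.4028, 0.041, 0.2317]
tool_rot: [0.578, 3.087, -0.0]
contact_force: [0.8, 0.7, 0.0]
opening: 0.0853
grip_force: 0.0
([-12.92, -17.17, 12.04], [-0.059, -0.52, -0.219])
([-17.3, -16.17, 19.84], [-0.059, -0.52, -0.219])
```

```bash
python3 -m handwheel '[[[-4,-5,2],[0,-0.13,-0.05]],[[-7,-9,5],[0,-0.26,-0.1]],[[-10,-13,8],[-0.04,-0.4,-0.16]],[[-12.9,-17.2,12],[-0.059,-0.52,-0.219]],[[-12.9,-17.2,12],[-0.059,-0.52,-0.219]]]'
python3 - <<'E'
from h import *
print(delta(*tcp(np.array([.4965,-.171,.05]),-.146,0)))
i=ctrl.get_image("top");cv2.imwrite("pics/top1.png",i);s=ctrl.get_image("side")
cv2.imwrite("pics/c2.png",np.hstack([cv2.resize(i[220:310,320:410],(400,400),interpolation=2),cv2.resize(s[220:330,240:350],(400,400),interpolation=2)]))
p=ctrl.get_obs()["tool_pos"];print(p,proj("top",p),proj("side",p))
E
```

```text
t: 3.08
tool_pos: [0.4583, -0.1647, 0.1073]
tool_rot: [0.194, 2.617, -0.048]
contact_force: [-0.1, -0.3, 0.7]
opening: 0.0855
grip_force: 0.0
([-0.54, -0.08, 8.79], [0.002, -0.006, -0.002])
[ 0.45969125 -0.16396016  0.10941509] [np.float64(365.98256954429615), np.float64(287.85495067983663)] [np.float64(261.646114668213), np.float64(262.57540997341283)]
```

View pics/c2.png

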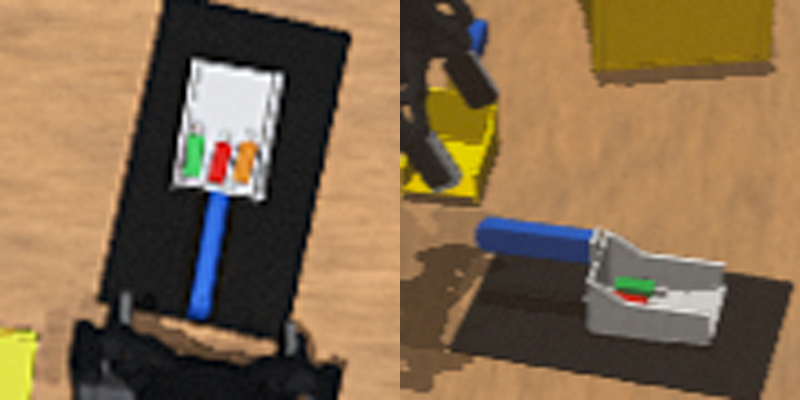

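The open fingers straddle the handle, at crop (125,305) and (293,335), and the handle end is at (200,310). I'll slide down along the tool axis and grip.

```bash
python3 -m handwheel '[[[-0.2,0,2.5],[0,0,0]],[[-0.4,0,5],[0,0,0]],[[-0.5,-0.1,7.5],[0,0,0]],[[-0.5,-0.1,8.8],[0,0,0]],[[-0.5,-0.1,8.8],[0,0,0]]]'
python3 -c "
from h import *
print(delta(*tcp(np.array([.4965,-.171,.05]),-.146,0)))"
python3 -m handwheel '[[[0,0,0],[0,0,0]],[[0,0,0],[0,0,0]],[[0,0,0],[0,0,0]],[[0,0,0],[0,0,0]],[[0,0,0],[0,0,0]]]' 1 60
python3 -m handwheel '[[[0,0,0],[0,0,0]],[[0,0,0],[0,0,0]]]'
```

```text
t: 3.8
tool_pos: [0.5093, -0.1701, 0.0375]
tool_rot: [0.185, 2.615, -0.048]
contact_force: [-0.2, 0.6, 0.3]
opening: 0.0855
grip_force: 0.0
([0.46, -0.27, 0.19], [0.003, -0.002, 0.004])
t: 4.42
tool_pos: [0.509, -0.1713, 0.038]
tool_rot: [0.187, 2.613, -0.05]
contact_force: [-2.4, 0.3, 2.2]
opening: 0.0111
grip_force: 60.9
t: 4.68
tool_pos: [0.5091, -0.1713, 0.038]
tool_rot: [0.187, 2.613, -0.05]
contact_force: [-2.0, 0.1, 4.3]
opening: 0.0108
grip_force: 61.0
```

```bash
python3 -m handwheel '[[[-0.2,0,-0.35],[0,0,0]],[[-0.75,0,-1.3],[0,0,0]],[[-1.5,0,-2.6],[0,0,0]],[[-2.5,0,-4.33],[0,0,0]],[[-3,0,-5.2],[0,0,0]]]' 1 100
python3 -m handwheel '[[[-0.75,0,-1.3],[0,0,0]],[[-1.75,0,-3.03],[0,0,0]],[[-3,0,-5.2],[0,0,0]],[[-4.5,0,-7.8],[0,0,0]],[[-5.5,0,-9.53],[0,0,0]]]'
python3 - <<'E'
from h import *
i=ctrl.get_image("top");s=ctrl.get_image("side");o=ctrl.get_obs()
g=o["tool_pos"]-.019*Ro.from_rotvec(o["tool_rot"]).as_matrix()[:,2]
c=proj("top",g+[.06,0,0]);d=proj("side",g+[.06,0,0]);print(g,c,d)
f=lambda i,c:cv2.resize(i[int(c[1])-50:int(c[1])+50,int(c[0])-50:int(c[0])+50],(400,400),interpolation=2)
cv2.imwrite("pics/c3.png",np.hstack([f(i,c),f(s,d)])); cv2.imwrite("pics/top2.png",i);cv2.imwrite("pics/side2.png",s)
E
```

```text
t: 5.3
tool_pos: [0.5096, -0.1716, 0.1]
tool_rot: [0.186, 2.611, -0.051]
contact_force: [-0.9, -0.0, -1.5]
opening: 0.0099
grip_force: 97.5
t: 5.92
tool_pos: [0.5091, -0.1713, 0.2097]
tool_rot: [0.187, 2.612, -0.05]
contact_force: [-0.2, 0.5, -2.0]
opening: 0.01
grip_force: 97.5
[ 0.50070727 -0.1705954   0.22801773] [np.float64(373.63221440641786), np.float64(243.23746596973132)] [np.float64(306.55971538681496), np.float64(220.4320846696548)]
```

View pics/c3.png

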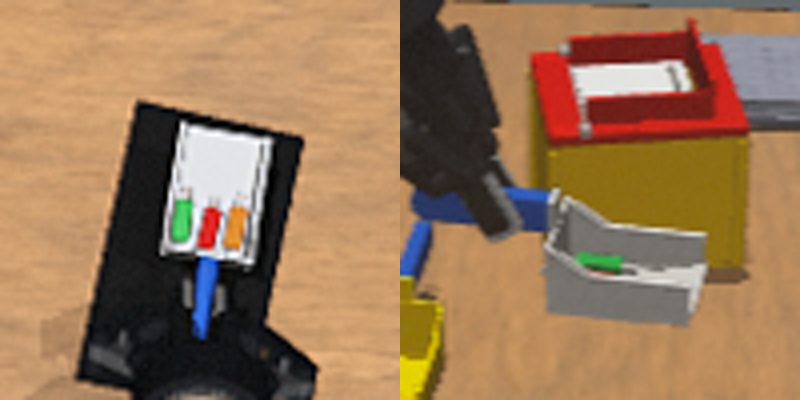

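The scoop hangs level with the green, red and orange blades still in its pan at crop (182,220), (208,228) and (235,228). Next I'll calibrate the grasp offset and plan the waypoints.

```bash
cat >> h.py <<'E'
PORT=np.array([.5285,.167,.112]);YB=.168
GS=np.array([-.066,0,.0515])   # grasp point in scoop frame
def bintcp(tx,tz,pdeg,ty=0):
    "TCP pose with lip's lower tip at (tx,tz) mm from the port"
    S=Ro.from_euler("ZY",[YB,np.radians(pdeg)])
    tip=PORT+Ro.from_euler("Z",YB).apply(np.array([tx,ty,tz])/1000)
    return tcp(tip+S.apply(GS-[.045,0,.007]),YB,np.radians(pdeg))
WP=dict(A=(15,60,0),B=(45,15,20),C=(60,-10,30),D=(52,-42,55))
E
python3 - <<'E'
from h import *
o=ctrl.get_obs();R=Ro.from_rotvec(o["tool_rot"]);g=o["tool_pos"]-.019*R.as_matrix()[:,2]
S=R*tcp([0,0,0],0,0)[1].inv()
print("scoop euler",S.as_euler("ZYX"))
f=np.array([onz("top",np.array((323,193))+np.array(c)/4,g[2]-.0515+.028) for c in((180,122),(272,140))]);m=f.mean(0)
print("lip in grasp frame",S.inv().apply(m-g),"->gx",.045-S.inv().apply(m-g)[0])
for k,w in WP.items(): print(k,bintcp(*w)[0].round(3),delta(*bintcp(*w)))
E
```

```text
scoop euler [-0.14274522 -0.00415136 -0.0019929 ]
lip in grasp frame [ 0.10632037 -0.00046957 -0.02394256] ->gx -0.061320371150289515
A [0.443 0.153 0.2  ] ([10.27, 31.17, -4.72], [-0.158, 0.004, -0.268])
B [0.488 0.16  0.188] ([7.11, 32.57, -1.49], [-0.109, 0.35, -0.293])
C [0.515 0.165 0.177] ([5.45, 33.4, 0.75], [-0.084, 0.523, -0.303])
D [0.545 0.17  0.169] ([3.32, 34.34, 2.89], [-0.017, 0.956, -0.323])
```

```bash
sed -i 's/GS=np.array(\[-.066/GS=np.array([-.064/' h.py
python3 -m handwheel '[[[0.4,1.2,-0.2],[0,0,0]],[[1.2,3.6,-0.5],[0,0,0]],[[2.3,7,-1.1],[-0.02,0,-0.04]],[[3.5,10.5,-1.6],[-0.04,0,-0.08]],[[4.6,14,-2.1],[-0.06,0,-0.12]]]'
python3 -c "
from h import *
print(delta(*bintcp(*WP['A'])))"
```

```text
t: 6.65
tool_pos: [0.4773, -0.0235, 0.2002]
tool_rot: [0.007, 2.623, -0.01]
contact_force: [0.6, -0.3, -1.0]
opening: 0.0106
grip_force: 98.3
([2.85, 17.62, -1.73], [-0.092, -0.006, -0.149])
```

```bash
python3 -m handwheel '[[[0.6,3.5,-0.4],[-0.02,0,-0.03]],[[1.2,7,-0.7],[-0.04,0,-0.06]],[[1.7,10.4,-1],[-0.06,0,-0.1]],[[2.2,13.6,-1.3],[-0.08,0,-0.13]],[[2.6,16,-1.6],[-0.09,0,-0.15]]]'
python3 -m handwheel '[[[0,0.6,0],[0,0,0]],[[0,0.6,0],[0,0,0]],[[0,0.6,0],[0,0,0]]]'
python3 - <<'E'
from h import *
for k,w in WP.items(): print(k,delta(*bintcp(*w)))
i=ctrl.get_image("top");s=ctrl.get_image("side")
cv2.imwrite("pics/c4.png",np.hstack([cv2.resize(i[200:300,190:290],(400,400),interpolation=2),cv2.resize(s[130:250,240:360],(400,400),interpolation=2)]))
E
```

```text
t: 7.28
tool_pos: [0.448, 0.1365, 0.2001]
tool_rot: [-0.222, 2.616, 0.054]
contact_force: [-0.1, -0.9, -2.2]
opening: 0.0101
grip_force: 98.3
t: 7.65
tool_pos: [0.4487, 0.1401, 0.202]
tool_rot: [-0.218, 2.614, 0.052]
contact_force: [0.2, -0.9, -2.2]
opening: 0.0102
grip_force: 98.4
A ([0.22, 1.31, 0.1], [-0.005, -0.004, -0.0])
B ([-3.11, 1.33, 3.46], [-0.005, 0.345, -0.001])
C ([-4.87, 1.34, 5.78], [-0.005, 0.52, -0.002])
D ([-7.06, 1.36, 8.0], [-0.004, 0.956, -0.003])
```

View pics/c4.png

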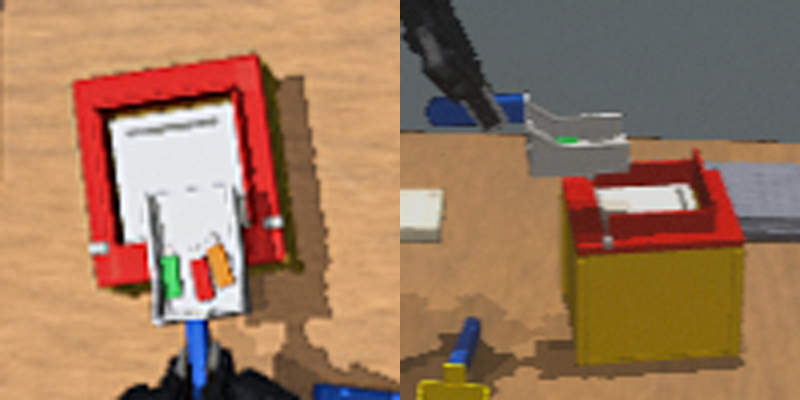

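The scoop is over the port's near part with all three blades in the pan, at crop (170,275), (203,280) and (220,265). It sits about 13 mm to the right of the port's centre, which agrees with the computed offset. I'll centre it, then start pitching.

```bash
python3 -m handwheel '[[[0,0.7,0],[0,0,0]],[[-0.2,1.3,0.3],[0,0.03,0]],[[-1.1,1.3,1.3],[0,0.12,0]],[[-2.1,1.3,2.4],[0,0.23,0]],[[-3.1,1.3,3.5],[-0.005,0.345,0]]]'
python3 -m handwheel '[[[0,0,0],[0,0,0]]]'
python3 - <<'E'
from h import *
for k in"BCD": print(k,delta(*bintcp(*WP[k])))
E
```

```text
t: 8.38
tool_pos: [0.4912, 0.1613, 0.188]
tool_rot: [-0.249, 2.958, 0.023]
contact_force: [-0.2, -0.1, -0.9]
opening: 0.0103
grip_force: 98.4
t: 8.5
tool_pos: [0.492, 0.161, 0.1867]
tool_rot: [-0.248, 2.958, 0.022]
contact_force: [-0.4, 0.5, -1.3]
opening: 0.0103
grip_force: 98.5
B ([0.18, -0.01, -0.1], [0.0, -0.001, -0.001])
C ([-2.26, -0.01, 1.48], [0.0, 0.174, -0.001])
D ([-5.07, -0.01, 2.83], [0.001, 0.61, -0.001])
```

```bash
python3 -m handwheel '[[[-0.6,0,0.4],[0,0.05,0]],[[-1.2,0,0.8],[0,0.09,0]],[[-1.8,0,1.2],[0,0.14,0]],[[-2.3,0,1.5],[0,0.174,0]],[[-2.3,0,1.5],[0,0.174,0]]]'
python3 - <<'E'
from h import *
for k in"CD": print(k,delta(*bintcp(*WP[k])))
i=ctrl.get_image("top");s=ctrl.get_image("side")
cv2.imwrite("pics/c5.png",np.hstack([cv2.resize(i[200:300,190:290],(400,400),interpolation=2),cv2.resize(s[130:250,240:360],(400,400),interpolation=2)]))
E
```

```text
t: 9.12
tool_pos: [0.5157, 0.1652, 0.1775]
tool_rot: [-0.263, 3.126, 0.001]
contact_force: [0.3, -0.6, -0.6]
opening: 0.0107
grip_force: 98.4
C ([-0.07, -0.04, 0.15], [0.0, 0.004, -0.0])
D ([-3.07, -0.04, 1.0], [0.001, 0.441, -0.0])
```

View pics/c5.png

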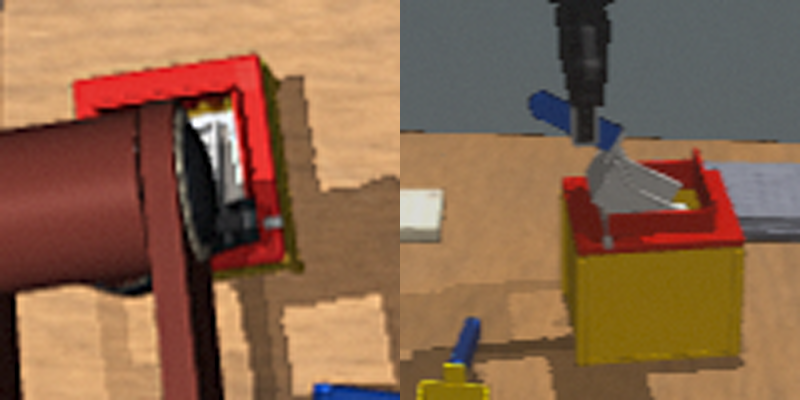

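The lip (crop 680,190) is inside the port and the flap is starting to open. The fingers (585,140) are well above the lid. I'll carry on with pressing and tipping.

```bash
python3 -m handwheel '[[[-0.5,0,0.3],[0,0.07,0]],[[-1.1,0,0.5],[0,0.16,0]],[[-1.7,0,0.7],[0,0.25,0]],[[-2.3,0,0.9],[0,0.34,0]],[[-3.1,0,1],[0,0.44,0]]]'
python3 -m handwheel '[[[0,0,0],[0,0,0]],[[0,0,0],[0,0,0]],[[0,0,0],[0,0,0]],[[0,0,0],[0,0,0]],[[0,0,0],[0,0,0]]]'
python3 - <<'E'
from h import *
print(delta(*bintcp(*WP["D"])))
i=ctrl.get_image("top");s=ctrl.get_image("side")
cv2.imwrite("pics/c6.png",np.hstack([cv2.resize(i[200:300,190:290],(400,400),interpolation=2),cv2.resize(s[140:220,280:360],(400,400),interpolation=2)]))
E
```

```text
t: 9.85
tool_pos: [0.5462, 0.1704, 0.168]
tool_rot: [0.227, -2.695, 0.05]
contact_force: [0.6, 0.2, -0.6]
opening: 0.0101
grip_force: 98.4
t: 10.48
tool_pos: [0.5456, 0.1703, 0.1674]
tool_rot: [0.227, -2.695, 0.05]
contact_force: [1.1, 0.8, 0.0]
opening: 0.0101
grip_force: 98.6
([-0.03, -0.04, -0.04], [0.001, -0.001, 0.0])
```

View pics/c6.png

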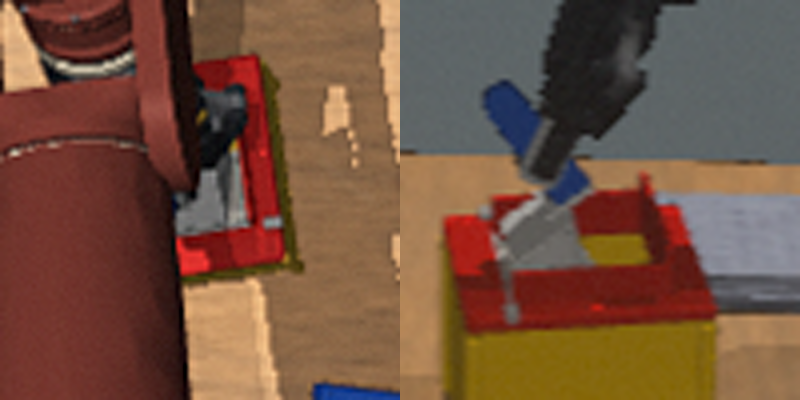

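The flap is well open and the scoop is tipped about 55°. No blades are visible from here. I'll press a bit deeper and steeper, with a small wiggle, so everything slides out.

```bash
python3 -c "
from h import *
print(delta(*bintcp(48,-51,62)),delta(*bintcp(50,-46,58)))"
```

```text
([-0.99, -0.04, 0.1], [0.001, 0.12, 0.0]) ([-0.4, -0.04, 0.02], [0.001, 0.051, 0.0])
```

```bash
python3 -m handwheel '[[[-0.4,0,0],[0,0.05,0]],[[-1,0,0.1],[0,0.12,0]],[[-1,0,0.1],[0,0.12,0]],[[-1,0.3,0.1],[0,0.12,0]],[[-1,-0.3,0.1],[0,0.12,0]]]'
python3 -m handwheel '[[[0,0.6,0],[0,0,0]],[[0,0,0],[0,0,0]],[[0,0.3,0],[0,0,0]],[[0,0.3,0],[0,0,0]],[[0,0.3,0],[0,0,0]]]'
python3 -m handwheel '[[[0,0,0],[0,0,0]],[[0,0,0],[0,0,0]],[[0,0,0],[0,0,0]],[[0,0,0],[0,0,0]]]'
python3 - <<'E'
from h import *
for w in((52,-42,55),(60,-5,40),(45,25,30),(15,70,20),(-60,90,0)): print(w,delta(*bintcp(*w)))
s=ctrl.get_image("side")
for n in"012":print([(np.round(d["position"]).tolist(),round(d["score"],2)) for d in ctrl.look_for("side",f"blade_{n}_center")[:3]])
E
```

```text
t: 11.2
tool_pos: [0.5547, 0.1692, 0.1624]
tool_rot: [0.219, -2.577, 0.061]
contact_force: [0.8, 0.7, -0.8]
opening: 0.0101
grip_force: 98.7
t: 11.82
tool_pos: [0.5543, 0.1718, 0.1618]
tool_rot: [0.217, -2.575, 0.061]
contact_force: [0.4, -0.2, -0.5]
opening: 0.01
grip_force: 98.6
t: 12.32
tool_pos: [0.5544, 0.1717, 0.1618]
tool_rot: [0.217, -2.575, 0.061]
contact_force: [1.0, -0.0, -0.8]
opening: 0.0104
grip_force: 98.6
(52, -42, 55) ([1.02, -0.03, -0.05], [0.001, -0.122, 0.0])
(60, -5, 40) ([3.7, -0.03, -1.3], [0.001, -0.384, 0.0])
(45, 25, 30) ([7.14, -0.03, -1.35], [0.001, -0.558, 0.0])
(15, 70, 20) ([12.35, -0.03, -1.79], [0.001, -0.733, 0.0])
(-60, 90, 0) ([19.38, -0.03, 4.05], [0.001, -1.082, 0.0])
[]
[([318.0, 377.0], 0.64)]
[]
```

```bash
python3 -m handwheel '[[[1,0,0],[0,-0.12,0]],[[2.3,0,-0.6],[0,-0.25,0]],[[3.7,0,-1.3],[0,-0.384,0]],[[5.4,0,-1.3],[0,-0.47,0]],[[7.1,0,-1.3],[0,-0.558,0]]]'
python3 -c "
from h import *
for w in((15,70,20),(0,80,0)): print(w,delta(*bintcp(*w)))"
```

```text
t: 13.15
tool_pos: [0.5007, 0.1625, 0.2105]
tool_rot: [-0.263, 3.13, 0.001]
contact_force: [-0.5, 0.1, -1.0]
opening: 0.0103
grip_force: 98.5
(15, 70, 20) ([4.07, -0.02, -3.19], [0.0, -0.174, -0.0])
(0, 80, 0) ([7.13, -0.02, -0.96], [0.0, -0.523, -0.0])
```

```bash
python3 -m handwheel '[[[1.4,0,-1.1],[0,-0.06,0]],[[2.8,0,-2.1],[0,-0.12,0]],[[4.1,0,-3],[0,-0.2,0]],[[5.6,0,-2],[0,-0.36,0]],[[7.1,0,-1],[0,-0.523,0]]]'
python3 - <<'E'
from h import *
i=ctrl.get_image("top");s=ctrl.get_image("side")
cv2.imwrite("pics/c7.png",np.hstack([cv2.resize(i[200:300,190:290],(400,400),interpolation=2),cv2.resize(s[130:220,270:360],(400,400),interpolation=2)]))
g=np.array([.4995,-.1705,.0545])
print(delta(*tcp([.47,-.02,.20],0,0)));print(delta(*tcp(g+[0,0,.1],-.146,0)))
E
```

```text
t: 13.78
tool_pos: [0.4311, 0.1507, 0.2202]
tool_rot: [-0.219, 2.608, 0.06]
contact_force: [-0.9, -0.1, -0.8]
opening: 0.0102
grip_force: 98.6
([-0.91, -17.67, 3.6], [0.084, -0.013, 0.146])
([1.01, -33.14, 7.73], [0.156, -0.012, 0.273])
```

View pics/c7.png

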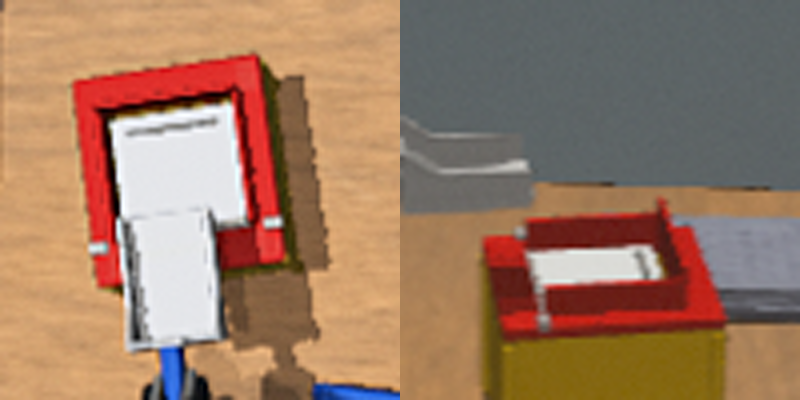

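The pan at crop (170,275) is empty, the flap is shut and nothing is lying on it. I'll take the scoop back to the pad.

```bash
python3 -m handwheel '[[[0,-4,0.4],[0.02,0,0.03]],[[0.1,-9,1.2],[0.04,0,0.07]],[[0.3,-14,2.4],[0.06,0,0.11]],[[0.4,-19,3.6],[0.08,0,0.15]],[[0.6,-24,5],[0.11,0,0.19]]]'
python3 - <<'E'
from h import *
g=np.array([.4995,-.1705,.0545])
for h in(.1,.03,0):print(delta(*tcp(g+[0,0,h],-.146,0)))
E
```

```text
t: 14.5
tool_pos: [0.4923, -0.0848, 0.1746]
tool_rot: [0.071, 2.619, -0.018]
contact_force: [0.9, 0.6, -1.5]
opening: 0.0105
grip_force: 98.5
([-0.02, -8.6, 4.22], [0.046, -0.002, 0.08])
([3.47, -8.61, 10.29], [0.046, -0.002, 0.08])
([4.96, -8.61, 12.9], [0.046, -0.002, 0.08])
```

```bash
python3 -m handwheel '[[[0,-4,2],[0.02,0,0.04]],[[0,-7,3.5],[0.046,0,0.08]],[[0,-8.6,4.2],[0.046,0,0.08]],[[1.7,-8.6,7.2],[0.046,0,0.08]],[[2.8,-8.6,9.1],[0.046,0,0.08]]]'
python3 -m handwheel '[[[0,0,0],[0,0,0]],[[0,0,0],[0,0,0]]]'
python3 - <<'E'
from h import *
g=np.array([.4995,-.1705,.0545])
for h in(.01,0):print(delta(*tcp(g+[0,0,h],-.146,0)))
o=ctrl.get_obs();print(o["tool_pos"],(Ro.from_rotvec(o["tool_rot"])*tcp([0,0,0],0,0)[1].inv()).as_euler("ZYX"))
E
```

```text
t: 15.12
tool_pos: [0.5081, -0.1698, 0.0794]
tool_rot: [0.189, 2.617, -0.047]
contact_force: [0.4, -0.7, -2.7]
opening: 0.0106
grip_force: 98.6
t: 15.38
tool_pos: [0.5092, -0.17, 0.0823]
tool_rot: [0.188, 2.613, -0.05]
contact_force: [-0.8, -0.3, -0.9]
opening: 0.0101
grip_force: 98.6
([1.71, -0.19, 2.97], [0.001, -0.0, 0.002])
([2.21, -0.19, 3.84], [0.001, -0.0, 0.002])
[ 0.5091543  -0.16999047  0.08232926] [-1.43668720e-01  3.87300922e-04  6.23913064e-05]
```

Lowering about 43 mm, slowly at the end.

```bash
python3 -m handwheel '[[[0.7,0,1.2],[0,0,0]],[[1.4,0,2.4],[0,0,0]],[[1.8,0,3.1],[0,0,0]],[[2,0,3.5],[0,0,0]],[[2.1,0,3.6],[0,0,0]]]'
python3 -m handwheel '[[[0,0,0],[0,0,0]],[[0.05,0,0.1],[0,0,0]],[[0.1,0,0.17],[0,0,0]],[[0.1,0,0.17],[0,0,0]]]'
```

```text
t: 16.0
tool_pos: [0.5078, -0.1693, 0.0391]
tool_rot: [0.188, 2.613, -0.05]
contact_force: [0.2, -0.2, -1.9]
opening: 0.0099
grip_force: 98.7
t: 16.5
tool_pos: [0.5084, -0.1696, 0.0381]
tool_rot: [0.188, 2.612, -0.051]
contact_force: [0.9, -0.1, 0.2]
opening: 0.0105
grip_force: 98.9
```

```bash
python3 -m handwheel '[[[0.03,0,0.05],[0,0,0]],[[0.03,0,0.05],[0,0,0]]]'
python3 -m handwheel '[[[0,0,0],[0,0,0]],[[0,0,0],[0,0,0]],[[0,0,0],[0,0,0]],[[0,0,0],[0,0,0]],[[0,0,0],[0,0,0]]]' -1 20
python3 -m handwheel '[[[0,0,-1],[0,0,0]],[[0,0,-3],[0,0,0]],[[0,0,-6],[0,0,0]],[[0,0,-9],[0,0,0]],[[0,0,-12],[0,0,0]]]'
python3 -m handwheel '[[[0,0,-3],[0,0,0]],[[0,0,-3],[0,0,0]]]'
python3 - <<'E'
from h import *
i=ctrl.get_image("top");s=ctrl.get_image("side")
cv2.imwrite("pics/c8.png",np.hstack([cv2.resize(i[160:340,150:480],(400,218),interpolation=2),cv2.resize(s[170:400,230:420],(400,484),interpolation=2)[:218]]) if 0 else np.vstack([cv2.resize(i[150:340,150:480],(520,300)),cv2.resize(s[170:400,220:420],(520,290))]))
E
```

```text
t: 16.75
tool_pos: [0.5087, -0.1698, 0.038]
tool_rot: [0.188, 2.611, -0.051]
contact_force: [-1.1, 0.5, 5.8]
opening: 0.0102
grip_force: 99.5
t: 17.38
tool_pos: [0.5078, -0.1693, 0.0368]
tool_rot: [0.188, 2.613, -0.05]
contact_force: [0.0, -0.0, 0.6]
opening: 0.0855
grip_force: 0.0
t: 18.0
tool_pos: [0.4479, -0.1606, 0.1422]
tool_rot: [0.188, 2.613, -0.051]
contact_force: [-0.0, -0.6, -0.0]
opening: 0.0852
grip_force: 0.0
t: 18.25
tool_pos: [0.4345, -0.1597, 0.1704]
tool_rot: [0.188, 2.607, -0.056]
contact_force: [-1.1, -0.1, 0.1]
opening: 0.0855
grip_force: 0.0
```

View pics/c8.png

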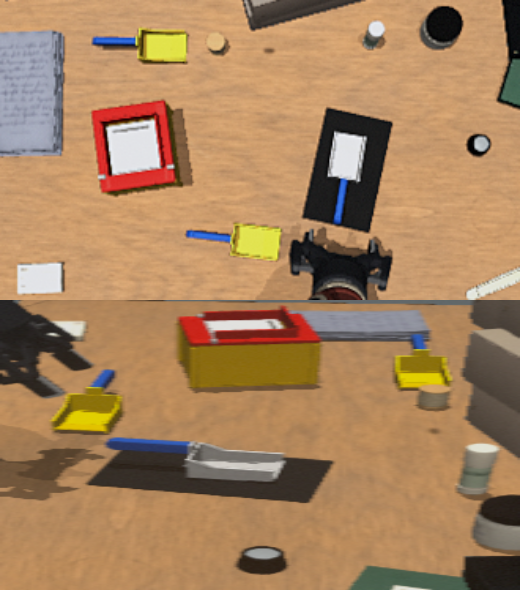

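The empty scoop stands upright on the pad at crop (347,155), the flap at (133,145) is shut, the bystanders are in place and the gripper is clear. I'm handing the job in.

```bash
python3 -c "
from station import ctrl
print(ctrl.finish_job())"
```

```text
the job is handed in; nothing more can be done
None
```

I tipped the blades into the bin, the flap sprang shut, and the empty scoop is back upright on its pad and released. I handed the job in at about 18 s; no verdict came back, and the blades inside the bin were not seen directly, only that the pan and flap were empty afterwards.

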